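Load a vial carrier through spring flaps into the sample box

ROBOT

A 6-joint arm with a two-finger parallel gripper is mounted at the origin on a cart in front of the work surface, level with it; the furniture and walls round the work are solid. World frame = base frame: x ahead of the robot, y to its left, z up, the work surface at z = 0. Lengths are in m, angles in rad, forces in N, time in s.
With the tool pointing down it reaches from about 0.35 to 0.775 m from the base axis. Payload 7.3 kg.
Tool frame: the origin (TCP) lies on the centre line of the jaws, within the pads' length; the fingertips stand 17 mm ahead of it and the grasp point (between the pads) lies 2 mm behind it (robot.tip_extent is the distance from the TCP to the fingertips, in m); z points along the fingers, y is the line along which they close (so a half turn about z gives the same grasp; the last joint's range is limited). The gripper opens to 92 mm and grips with 3 to 60 N. Pads are 19 mm wide; open, the fingers measure 130 mm over their backs; the gripper's body (75 mm by 190 mm) begins 47 mm behind the grasp point.
Start: joints at [-1.433, 0.342, 1.524, -0, 1.275, -0.146], TCP at [0.147, -0.504, 0.244] pointing down, gripper open.
Joint ranges: [-2.53, 2.53], [-0.77, 2.02], [0.04, 2.7], [-1, 4.14], [0.28, 2.66], [-3.11, 3.11]. Speed limits (rad/s): [2.57, 2.57, 3.14, 3.14, 3.14, 3.14].

INTERFACE

Orientations are given as [roll, pitch, yaw] about the fixed x, y, z axes, in that order (R = Rz(yaw) Ry(pitch) Rx(roll)).
In Python, from cell import robot gives the robot as it stands.
- The arm moves only by the tool step_arm, never from a script. Its argument "motion" is a list of rows, each a list of 2 entries, a list of its own where there are three numbers: the shift along the tool's x, y, z in units of 60 mm (1.0 is 60 mm), then the turn about the tool's z in rad. In form: [[[x, y, z], spin], ...]. A call has 1 to 10 rows; each row is the pose to reach, as a shift and turn from the pose commanded when the call began, along the tool's axes at that moment; what a row does not reach only later rows make up. A row lasts 1/8 s, in which the tool goes at most 62.5 mm and 10.7 degrees, less where a joint would pass 70% of its speed; a pose out of reach is approached as far as the arm can. A call with a gripper value outside its range is refused whole. "hand" is the closure in counts, from 0 (fully open) to 255 (shut), set as the call begins (left out, the last holds). The fingers move at their own pace and stop on an object; "squeeze" is the grip in N (left out, the last holds). Time passes only in rows, so rows that repeat a pose let the fingers close. It gives the time, the measured TCP pose, the force, the opening and the grip force at its end, in the units of the state.
- robot.observe(): the state, without advancing time (a new reading comes with each control period).
- robot.read_camera(name): name is "scene" or "side" or "wrist"; returns a dict with "pixels" (384x512x3 uint8, red, green, blue), "intrinsics" (3x3 intrinsics, pixels), "xyz" and "rotation" of the camera in the world; the wrist camera has in their place "T_tool_cam" (4x4, takes a point from camera to tool coordinates, whose origin is the TCP and whose axes are the flange's). Camera axes: x right, y up, looking along -z (the intrinsics and any distortion apply to the point x, -y, -z); pixel columns grow to the right and rows downward; lengths in m; the calibration is good to about 2 mm. A picture is of the moment at which its call begins: read the wrist's pose just before it. There is no depth.
- robot.hand_in(): hands the job in; it is judged then, once.
The state is a dict: "time": time; "qpos": joint angles; "qvel": joint speeds; "joint_efforts": joint torques, N m; "tool_pos": TCP position; "tool_rot": TCP orientation; "contact_force": force on the tool from outside, world axes, zero at the start; "torque": the same for the moment, N m; "opening": finger opening in m; "grip_force": force on a finger pad.
Only numpy, scipy, OpenCV 4.12 (cv2) and the standard library are available. Lean on these libraries where they do the work, as an engineer would, in place of code of your own. Each camera call takes 0.05 s, during which the arm holds its last target. There are 200 camera calls.

TASK

Stand the small glass vial with the white cap and brown contents in the round pocket of the blue carrier while the carrier is still outside on its track, and let go of it. Then push the carrier by its upright post through the two orange spring flaps into the sample box, all the way to the end wall, and let go, so that the flaps are shut behind it with the vial still upright in its pocket. Leave the black-capped vial and the brass weight where they stand.

Things in the scene. Friction and masses are not known exactly. Their poses are not given: they have to be found in the camera images.
- sample_box: Fixed sample box with loading track, 321 x 84 mm. Origin: on the worktop, on the centre line, in the door plane; +x points along the track into the chamber, z up. Two aluminium rails (13.5 mm high) run from x = -175 to the end wall at x = +140 mm; their lips overhang the carrier's base, which can slide along x (2 mm side play) but not be lifted out.
- door (a point): Middle of the door at the height of the roof's top, 64 mm above the worktop. The white chamber spans 5 mm in front of it to 146 mm behind it and is 80 mm wide. Its clear roof has a 20 mm wide slot along the centre line, open at the front, through which the carrier's post passes; fingers holding the post must stay above the roof.
- box_home (a point): Point fixed to the sample box, 45 mm behind the door plane on its centre line, 92 mm above the worktop (28 mm above the roof): the carrier's post_grip point is here when the carrier touches the end wall.
- flap_left (a joint): Angle (rad) of the orange spring flap on the box's left (+y): 0 = shut, positive = swung into the chamber (limit 1.5). 27 mm wide, 43 high, hinged on an upright pin at the door's side edge; it swings inward only and its spring shuts it. The pocket opens both flaps to about 1.2 rad in passing; pushing the carrier through takes 5 to 10 N.
- flap_right (a joint): The same for the mirrored flap on the box's right (-y): 0 = shut, positive = swung into the chamber.
- post_grip (a point): Grip point on the axis of the carrier's upright post (its black upper part), 92 mm above the worktop; the post is 22 mm (carrier x) by 12 mm (carrier y), its top 20 mm above this point. The carrier is one blue piece, about 0.25 kg: base 110 x 46 x 5 mm, post near its rear, pocket near its front. It slides easily. x points forward, as the box's x while on the track.
- pocket (a point): Centre of the floor of the carrier's round pocket, 74 mm ahead of the post along the carrier's x and 9 mm above the worktop. The pocket is 31 mm wide inside, 36 mm outside; its rim stands 10 mm above this floor. At the start it is 44 to 66 mm outside the door plane.
- vial_center (a point): Centre of the glass vial with white cap and brown contents, standing upright: 25 mm diameter, 45 mm high, about 20 g; this point is half-way up (22.5 mm above its bottom). The glass is 34 mm high, the cap above it 22 mm in diameter.
- black_vial_center (a point): Centre of the black-capped vial, a bystander: 25 mm diameter, 51 mm high; the point is 25.5 mm above its bottom. Leave it alone.
- weight_center (a point): Centre of the brass weight with a knob, a bystander: 30 mm diameter, 47 mm high; the point is 23.5 mm above its bottom. Leave it alone.
There are look-alikes about, which are no part of the job. Of the things like the part that bears post_grip, leave any that is purple; of the rest the smaller one is meant.

How it is judged:
On the way, in this order (a step that is already met when the one before it is completed fails the run):
1. the vial stands in the carrier's pocket, let go, with the carrier still outside the door (horizontal distance between vial_center and pocket below 0.006 m and distance between vial_center and pocket below 0.0275 m and angle between vial_center's own z axis and vertical below 0.15 rad and x of pocket in the frame of sample_box below -0.02 m and contact force between vial_brown and the fingers below 0.1 N), for 0.2 s.
2. both flaps are swung inward past 0.8 rad with the vial in the pocket (horizontal distance between vial_center and pocket below 0.006 m and value of joint each of flap_left, flap_right above 0.8 rad), for 0.02 s.
At the end, for the whole second after the job is handed in: The carrier is in the box with its post within 10 mm of the home point (at the end wall), both flaps are shut (within 0.1 rad), and the vial stands upright (within 0.15 rad) on the floor of the carrier's pocket, within 6 mm of its centre (horizontal distance between vial_center and pocket below 0.006 m and distance between vial_center and pocket below 0.0275 m and angle between vial_center's own z axis and vertical below 0.15 rad and distance between post_grip and box_home below 0.01 m and value of joint each of flap_left, flap_right below 0.1 rad); the robot touches nothing.
It fails at once if the white-capped vial is tipped by more than 45 degrees (angle between vial_center's own z axis and vertical above 0.785 rad).
It fails at once if the black-capped vial is moved by more than 25 mm (distance of black_vial_center from where it was at the start of the episode above 0.025 m).
It fails at once if the brass weight is moved by more than 25 mm (distance of weight_center from where it was at the start of the episode above 0.025 m).
It also fails if it takes over 51 s, if anything falls off the work surface, if the arm or the gripper's body presses on something with over 40 N, if the wrist force passes 120 N, or if a joint passes its speed limit or range.

## Working session

There is one attempt and no reset: what is moved stays moved. The work goes in short steps, Python scripts to look and compute and a tool call to move; the robot and the scene stay as the last step left them, time stands still between calls to the robot, and variables do not carry over. Pictures are saved under pics/ and viewed, at most 10 in all, crops included, and the job is handed in when it is done.

Besides the shell and the picture viewer there is one more tool, called after "Call:" as name(argument=value, ...), one argument or row to a line, values as JSON. step_arm: Moves the arm, as the interface text tells. Its arguments: {"type":"object","properties":{"motion":{"type":"array"},"hand":{"type":"number"},"squeeze":{"type":"number"}},"required":["motion"]}

```bash
mkdir -p pics; ls; cat > h.py <<'E'
import numpy as np, cv2
from cell import robot
from scipy.spatial.transform import Rotation as Ro
def cam(n):
    s=robot.observe(); c=robot.read_camera(n); im=c["pixels"]
    if n=="wrist":
        T=np.eye(4);T[:3,3]=s["tool_pos"];r=np.array(s["tool_rot"])
        T[:3,:3]=Ro.from_euler("xyz",r).as_matrix() if r.size==3 else r
        T=T@np.array(c["T_tool_cam"]);p,R=T[:3,3],T[:3,:3]
    else: p,R=np.array(c["xyz"]),np.array(c["rotation"])
    if R.size==3: R=Ro.from_euler("xyz",R).as_matrix()
    return im,np.array(c["intrinsics"]),p,R.reshape(3,3),c
def ray(K,R,u,v):
    d=np.linalg.inv(K)@[u,v,1]; return R@(d*[1,-1,-1])
def onz(K,p,R,u,v,z):
    d=ray(K,R,u,v); return p+d*(z-p[2])/d[2]
def proj(K,p,R,X):
    q=R.T@(np.array(X)-p)*[1,-1,-1]; q=K@q; return q[:2]/q[2]
E
python3 - <<'E'
from h import *
print(robot.observe())
for n in ("scene","side","wrist"):
    im,K,p,R,c=cam(n); cv2.imwrite(f"pics/{n}0.png",im[:,:,::-1]); print(n,K.tolist(),p,R.tolist(),[k for k in c])
    np.savez(f"{n}0.npz",im=im,K=K,p=p,R=R)
    if 'distortion' in c: print(c['distortion'])
a=[cv2.imread(f"pics/{n}0.png") for n in("scene","side")]
E
```

```text
pics
{'time': 0.0, 'qpos': array([-1.43300808e+00,  3.42726623e-01,  1.52503480e+00, -3.47579552e-05,
        1.27541836e+00, -1.45993503e-01]), 'qvel': array([-8.73038225e-04,  1.59998877e-06,  8.33550851e-04,  5.12721841e-04,
       -2.70030900e-04,  9.67130214e-04]), 'joint_efforts': array([-3.46255765e-04, -4.31243277e+01, -2.44226432e+01,  7.15763122e-02,
        5.58116147e-02, -1.42140502e-04]), 'tool_pos': array([ 0.1469536 , -0.50360014,  0.24303672]), 'tool_rot': array([-3.14001757e+00, -1.98005818e-04,  2.83791734e-01]), 'contact_force': array([ 0.30836158,  0.57673458, -0.38316443]), 'torque': array([-0.01801141, -0.03184087, -0.00283278]), 'grip_force': 0.0, 'opening': 0.0916965240061545}
scene [[358.43272407996886, 0.0, 252.68150920815063], [0.0, 358.43272407996886, 193.13453416403158], [0.0, 0.0, 1.0]] [0.08697928 0.54256274 0.63661568] [[-0.7683142367914295, 0.3774052573568665, -0.5169705071500701], [-0.6398920652233284, -0.4720862436873126, 0.6063602257614091], [-0.015211127763149257, 0.7966805195563658, 0.6042092115745774]] ['pixels', 'intrinsics', 'xyz', 'rotation']
side [[369.28558931455683, 0.0, 255.66638906979992], [0.0, 369.28558931455683, 191.85904594113723], [0.0, 0.0, 1.0]] [ 0.44453327 -0.73042188  0.64910186] [[0.9905332938211688, 0.08174758102933562, -0.11027749919016983], [-0.13722436478167668, 0.6109834641921582, -0.779659335988491], [0.003642463733660714, 0.7874112899111884, 0.616417223135716]] ['pixels', 'intrinsics', 'xyz', 'rotation']
wrist [[295.6063079446412, 0.0, 256.94595168815715], [0.0, 295.6063079446412, 191.46681765935662], [0.0, 0.0, 1.0]] [ 0.2273914  -0.48009389  0.38489314] [[0.2812817728917786, 0.9127214994780625, 0.29634444254848813], [-0.9596225027169292, 0.2682677650319773, 0.08459940025818577], [-0.002283969823534001, -0.3081750649148372, 0.9513269221705968]] ['pixels', 'intrinsics', 'T_tool_cam']
```

View pics/scene0.png

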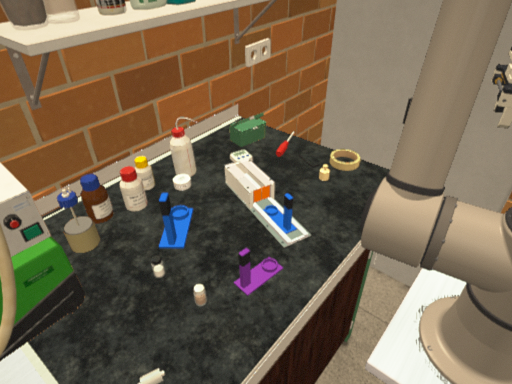

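View pics/side0.png

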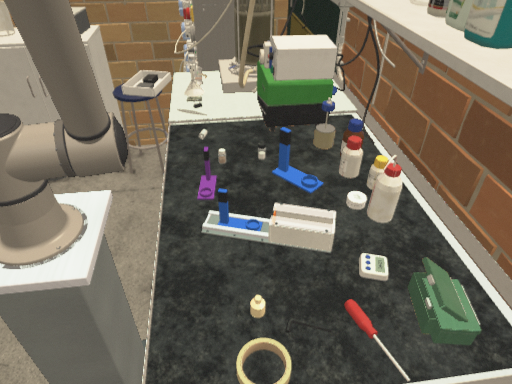

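Scene view: there are three carriers: purple (258,272), larger blue loose (175,225), and smaller blue on the track (283,218). I take the last one. Vial candidates are (200,294), (158,269) and (150,377), and the brass weight is probably at (324,173). Next is one close crop to check.

```bash
python3 - <<'E'
from h import *
D={n:np.load(f"{n}0.npz") for n in("scene","side")}
def crop(n,x,y,w,h,s): return cv2.resize(D[n]["im"][y:y+h,x:x+w,::-1],(w*s,h*s),interpolation=cv2.INTER_CUBIC)
a=np.hstack([crop("scene",130,250,90,65,4),crop("side",190,120,90,65,4)])
b=np.hstack([crop("scene",220,165,90,80,4),crop("side",200,180,90,80,4)])
cv2.imwrite("pics/crop1.png",np.vstack([a,b]))
for n,u,v in [("scene",200,303),("scene",158,275),("scene",152,377),("side",222,162),("side",262,158),("side",203,137),("side",258,315),("scene",324,180)]:
    d=D[n];print(n,u,v,onz(d["K"],d["p"],d["R"],u,v,0).round(3))
E
```

```text
scene 200 303 [0.474 0.266 0.   ]
scene 158 275 [0.603 0.274 0.   ]
scene 152 377 [0.427 0.426 0.   ]
side 222 162 [0.476 0.257 0.   ]
side 262 158 [0.605 0.264 0.   ]
side 203 137 [0.42  0.425 0.   ]
side 258 315 [ 0.51  -0.306  0.   ]
scene 324 180 [ 0.503 -0.285  0.   ]
```

View pics/crop1.png

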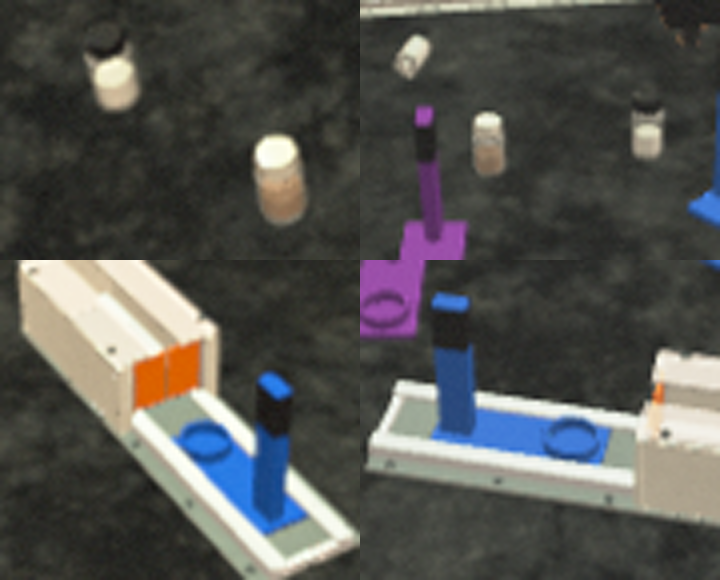

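The crop shows the target at top right: brown contents and white cap, scene (200,290), side (222,157). The black-capped vial is at scene (158,268), and the lying white-capped vial is a look-alike. The small blue carrier sits on the track, with its pocket at scene (271,210) / side (253,224) and its post top at scene (289,196) / side (222,190).

```bash
python3 - <<'E'
from h import *
D={n:np.load(f"{n}0.npz") for n in("scene","side")}
def tri(a,b):
    P=[];
    A=np.zeros((3,3));B=np.zeros(3)
    for n,(u,v) in (("scene",a),("side",b)):
        d=D[n];r=ray(d["K"],d["R"],u,v);r/=np.linalg.norm(r);M=np.eye(3)-np.outer(r,r);A+=M;B+=M@d["p"]
    return np.linalg.solve(A,B).round(4)
pts={"vialtop .045":((199.2,287.5),(222,150.),.045),"rim .019":((271,210),(253,224.5),.019),"posttop .112":((288.7,196.2),(222.5,190),.112),
"boxroofcorner/door":((263,181),(263,209),.043)}
for k,(a,b,z) in pts.items():
    print(k,tri(a,b),[onz(D[n]["K"],D[n]["p"],D[n]["R"],*q,z).round(4)[:2] for n,q in(("scene",a),("side",b))])
E
```

```text
vialtop .045 [0.4775 0.2596 0.0424] [array([0.4749, 0.2608]), array([0.478 , 0.2561])]
rim .019 [ 0.5335 -0.0564  0.0128] [array([ 0.5291, -0.0504]), array([ 0.5326, -0.063 ])]
posttop .112 [ 0.4631 -0.031   0.1097] [array([ 0.4608, -0.0284]), array([ 0.4636, -0.0336])]
boxroofcorner/door [ 0.5633 -0.0714  0.0809] [array([ 0.6086, -0.1159]), array([ 0.5616, -0.0355])]
```

```bash
cat >> h.py <<'E'
def to(x,y,z,yaw=None):
    "shift (60 mm units, tool axes) and spin from the measured pose to a world pose, tool kept down"
    s=robot.observe();R=Ro.from_euler("xyz",s["tool_rot"]).as_matrix()
    d=R.T@(np.array([x,y,z])-s["tool_pos"])/.06
    sp=0 if yaw is None else -(yaw-s["tool_rot"][2])
    print("shift",d.round(3),"spin",round(sp,3),"| at",s["tool_pos"].round(4),s["tool_rot"].round(3))
E
python3 - <<'E'
from h import *
D={n:np.load(f"{n}0.npz") for n in("scene","side")}
for n,q in (("scene",(247,284)),("side",(208,179))): d=D[n];print(onz(d["K"],d["p"],d["R"],*q,.005))
to(.44,-.1,.25,.1); to(.475,.26,.18,0)
to(.475,.26,.18,-.34)
E
```

```text
[0.42669609 0.16909485 0.005     ]
[0.42843664 0.16409934 0.005     ]
shift [ 6.573 -5.092 -0.106] spin 0.184 | at [ 0.147  -0.5037  0.2432] [-3.14  -0.     0.284]
shift [  8.813 -10.688   1.067] spin 0.284 | at [ 0.147  -0.5037  0.2432] [-3.14  -0.     0.284]
shift [  8.813 -10.688   1.067] spin 0.624 | at [ 0.147  -0.5037  0.2432] [-3.14  -0.     0.284]
```

Call:
step_arm(
  motion=[
    [[6.55,-5.1,0],-0.2],
    [[6.55,-5.1,0],-0.2],
    [[6.55,-5.1,0],-0.2],
    [[6.55,-5.1,0],-0.2],
    [[6.55,-5.1,0],-0.2],
    [[6.55,-5.1,0],-0.2],
    [[8.8,-10.7,0.6],-0.2],
    [[8.8,-10.7,0.6],-0.2],
    [[8.8,-10.7,0.6],-0.2],
    [[8.8,-10.7,0.6],-0.2],
  ],
  hand=0,
)

```text
time: 1.4
tool_pos: [0.4234, 0.0448, 0.2246]
tool_rot: [3.141, -0.0, 0.484]
contact_force: [0.3, -0.7, 0.3]
opening: 0.0916
grip_force: 0.0
```

```bash
python3 -c "
from h import *
to(.435,.23,.18,.5)"
```

```text
shift [ 1.607 -2.644  0.743] spin -0.016 | at [0.4234 0.0448 0.2246] [ 3.141 -0.     0.484]
```

Call:
step_arm(
  motion=[
    [[2.4,-2.75,0.3],0],
    [[2.4,-2.75,0.7],0],
    [[2.4,-2.75,0.7],0],
    [[2.4,-2.75,0.7],0],
    [[2.4,-2.75,0.7],0],
    [[2.4,-2.75,0.7],0],
  ],
)

```text
time: 2.15
tool_pos: [0.4737, 0.2552, 0.1825]
tool_rot: [3.141, 0.001, 0.484]
contact_force: [-0.0, -1.4, 0.4]
opening: 0.0916
grip_force: 0.0
```

```bash
python3 - <<'E'
from h import *
im,K,p,R,c=cam("wrist"); cv2.imwrite("pics/w1.png",im[:,:,::-1]); np.savez("w1.npz",im=im,K=K,p=p,R=R)
print(robot.observe()["tool_pos"],proj(K,p,R,[.477,.26,.045]),proj(K,p,R,[.477,.26,.0]))
E
```

```text
[0.47392015 0.25490901 0.1827897 ] [254.63184154 179.99676956] [254.95808389 169.11026936]
```

View pics/w1.png

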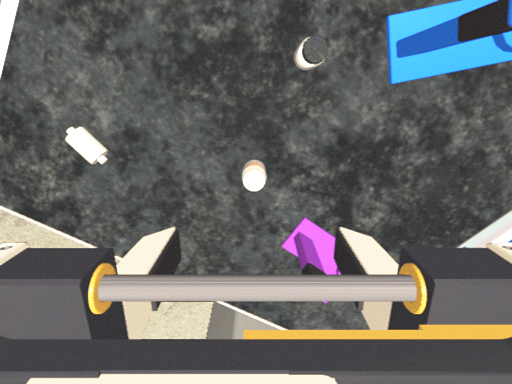

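Wrist view: the target's white cap is at (254,180), its body just above it, and the black-capped vial is at (311,52). The prediction was (254.6,180), so the estimate holds and I can descend.

```bash
python3 - <<'E'
from h import *
d=np.load("w1.npz");im,K,p,R=d["im"],d["K"],d["p"],d["R"]
m=(im[150:200,230:280].astype(int).min(2)>170).astype(np.uint8)
n,l,s,c=cv2.connectedComponentsWithStats(m)
for i in range(1,n):
    if s[i,4]>50: q=c[i]+[230,150];print(q,s[i],onz(K,p,R,*q,.045))
to(.4765,.2600,.08);to(.4765,.2600,.033)
E
```

```text
[253.75745527 177.58449304] [ 12  15  24  26 503] [0.47877087 0.26189407 0.045     ]
shift [ 0.078 -0.056  1.713] spin 0 | at [0.4739 0.2549 0.1828] [3.141 0.    0.483]
shift [ 0.078 -0.056  2.496] spin 0 | at [0.4739 0.2549 0.1828] [3.141 0.    0.483]
```

Call:
step_arm(
  motion=[
    [[0.1,-0.06,0.8],0],
    [[0.1,-0.06,1.6],0],
    [[0.1,-0.06,2.1],0],
    [[0.1,-0.06,2.4],0],
    [[0.1,-0.06,2.48],0],
    [[0.1,-0.06,2.48],0],
  ],
)

```text
time: 2.95
tool_pos: [0.4782, 0.2612, 0.0346]
tool_rot: [3.141, -0.001, 0.483]
contact_force: [0.1, 0.5, 0.7]
opening: 0.0918
grip_force: 0.0
```

Call:
step_arm(
  motion=[
    [[0,0,0],0],
    [[0,0,0],0],
    [[0,0,0],0],
    [[0,0,0],0],
    [[0,0,0],0],
    [[0,0,0],0],
  ],
  hand=255,
  squeeze=8,
)

```text
time: 3.7
tool_pos: [0.4777, 0.2618, 0.0338]
tool_rot: [3.142, 0.0, 0.484]
contact_force: [-0.1, 0.1, -0.6]
opening: 0.0365
grip_force: 0.0
```

Call:
step_arm(
  motion=[
    [[0,0,0],0],
    [[0,0,0],0],
    [[0,0,0],0],
    [[0,0,0],0],
    [[0,0,0],0],
  ],
)

```text
time: 4.32
tool_pos: [0.4777, 0.2617, 0.0339]
tool_rot: [3.142, 0.0, 0.484]
contact_force: [-0.5, -0.5, -0.5]
opening: 0.0244
grip_force: 8.0
```

Call:
step_arm(
  motion=[
    [[0,0,-0.3],0],
    [[0,0,-0.9],0],
    [[0,0,-1.6],0],
    [[0,0,-2.2],0],
    [[0,0,-2.2],0],
  ],
)

```text
time: 4.95
tool_pos: [0.4792, 0.2624, 0.1688]
tool_rot: [3.141, -0.006, 0.484]
contact_force: [-0.3, 0.9, 0.1]
opening: 0.0252
grip_force: 8.0
```

```bash
python3 - <<'E'
from h import *
im,K,p,R,c=cam("wrist"); cv2.imwrite("pics/w2.png",im[:,:,::-1]); np.savez("w2.npz",im=im,K=K,p=p,R=R)
s=robot.observe();print(s["opening"],s["grip_force"])
t=s["tool_pos"]; print(proj(K,p,R,t+[0,0,.012]))
yaw=-.34;to(.5325,-.0575,.16,yaw)
E
```

```text
0.024279946966378405 7.999938279390335
[257.31626755 270.0387086 ]
shift [-1.674  5.135  0.112] spin 0.824 | at [0.4781 0.2619 0.1668] [ 3.141e+00 -2.000e-03  4.840e-01]
```

View pics/w2.png

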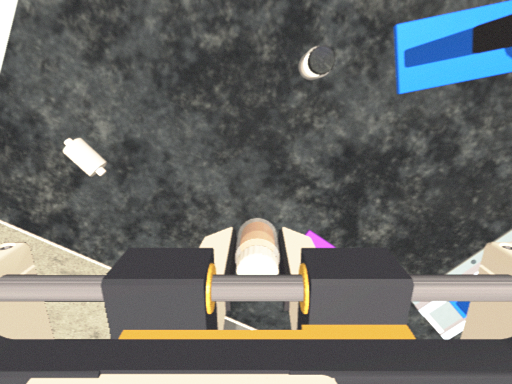

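The vial is held upright between the pads at (258,250). Next I hover behind the pocket to measure it from close up.

Call:
step_arm(
  motion=[
    [[-0.4,0.7,-0.55],0.1],
    [[-0.8,1.6,-0.55],0.25],
    [[-1.2,2.5,-0.55],0.4],
    [[-1.7,3.4,-0.55],0.55],
    [[-2.1,4.2,-0.55],0.7],
    [[-2.23,4.52,-0.55],0.82],
    [[-2.23,4.52,-0.55],0.82],
    [[-2.23,4.52,-0.55],0.82],
  ],
)

```text
time: 6.0
tool_pos: [0.4848, -0.0398, 0.1979]
tool_rot: [-3.142, 0.002, -0.334]
contact_force: [0.0, -0.2, -1.0]
opening: 0.0246
grip_force: 8.0
```

```bash
python3 - <<'E'
from h import *
im,K,p,R,c=cam("wrist"); cv2.imwrite("pics/w3.png",cv2.resize(im[:,:,::-1],(800,600))); np.savez("w3.npz",im=im,K=K,p=p,R=R)
s=robot.observe();print(s["tool_pos"],s["tool_rot"],s["opening"])
T=Ro.from_euler("xyz",s["tool_rot"]).as_matrix()
for o in (-.004,0,.004): print(o,proj(K,p,R,s["tool_pos"]+T@[.0125+o,0,.0339]),proj(K,p,R,s["tool_pos"]+T@[.0125+o,0,0]))
print("pocket pred",proj(K,p,R,[.5325,-.0575,.019]))
E
```

```text
[ 0.48494924 -0.03955508  0.19819251] [-3.14156122e+00  1.61692087e-03 -3.33673460e-01] 0.024323658984524776
-0.004 [256.81896787 218.36202993] [256.77126742 243.49408724]
0 [256.82330051 212.58243672] [256.77611534 236.72296031]
0.004 [256.82769029 206.72661539] [256.78104048 229.84399218]
pocket pred [258.25092495 127.53380056]
```

View pics/w3.png

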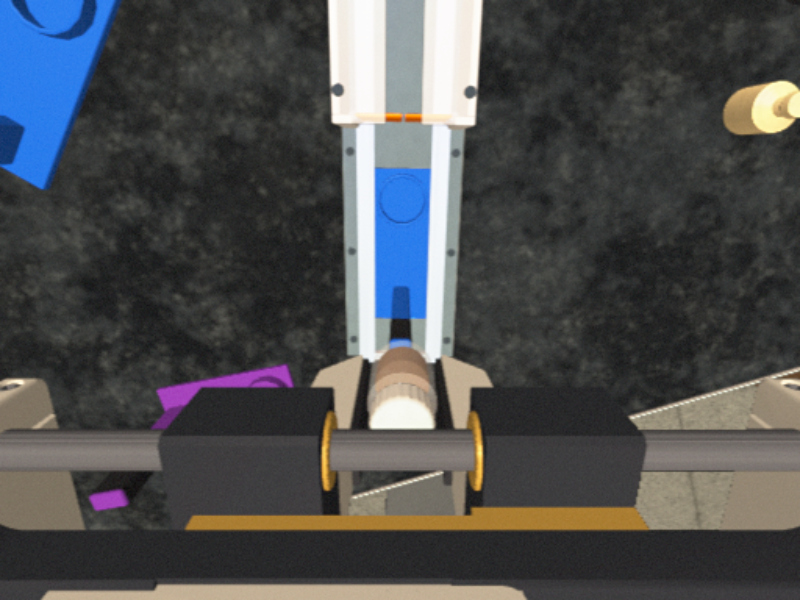

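Wrist view (scaled 1.56x): the pocket centre is at (403,198), its axis aligned with the tool and the orange flaps at (403,118). The vial's lower front edge is at (403,346), which suggests it sits a few mm back in the pads. I'll go low above the pocket and compare the two directly.

```bash
python3 - <<'E'
from h import *
d=np.load("w3.npz");K,p,R=d["K"],d["p"],d["R"]
f=lambda u,v,z:onz(K,p,R,u/1.5625,v/1.5625,z)
P=f(403,198,.019);print("pocket",P,"door",f(404,118,.043),"posttop",f(404,355,.005))
a=f(404,350,.0135);b=f(405,135,.0135);print("yaw",np.arctan2(b[1]-a[1],b[0]-a[0]))
im=d["im"];print([tuple(im[v,257]) for v in range(212,266,3)])
to(P[0],P[1],.075)
E
```

```text
pocket [ 0.53342004 -0.05744408  0.019     ] door [ 0.57998815 -0.0740531   0.043     ] posttop [ 0.4161962  -0.01793272  0.005     ]
yaw -0.3354143648571414
[(np.uint8(32), np.uint8(27), np.uint8(31)), (np.uint8(38), np.uint8(33), np.uint8(35)), (np.uint8(118), np.uint8(155), np.uint8(215)), (np.uint8(135), np.uint8(150), np.uint8(191)), (np.uint8(144), np.uint8(114), np.uint8(87)), (np.uint8(144), np.uint8(113), np.uint8(87)), (np.uint8(153), np.uint8(124), np.uint8(99)), (np.uint8(167), np.uint8(132), np.uint8(108)), (np.uint8(167), np.uint8(137), np.uint8(108)), (np.uint8(203), np.uint8(174), np.uint8(141)), (np.uint8(205), np.uint8(176), np.uint8(144)), (np.uint8(170), np.uint8(155), np.uint8(135)), (np.uint8(203), np.uint8(183), np.uint8(162)), (np.uint8(201), np.uint8(182), np.uint8(159)), (np.uint8(239), np.uint8(226), np.uint8(200)), (np.uint8(247), np.uint8(248), np.uint8(242)), (np.uint8(248), np.uint8(249), np.uint8(243)), (np.uint8(248), np.uint8(249), np.uint8(242))]
shift [0.864 0.017 2.052] spin 0 | at [ 0.4849 -0.0396  0.1982] [-3.142e+00  2.000e-03 -3.340e-01]
```

Call:
step_arm(
  motion=[
    [[0.9,0.02,0],0],
    [[0.9,0.02,0.5],0],
    [[0.9,0.02,1.2],0],
    [[0.9,0.02,1.9],0],
    [[0.9,0.02,2.25],0],
    [[0.9,0.02,2.25],0],
    [[0.9,0.02,2.25],0],
  ],
)

```text
time: 6.92
tool_pos: [0.5366, -0.059, 0.0648]
tool_rot: [-3.142, -0.001, -0.335]
contact_force: [0.6, 0.3, -0.4]
opening: 0.0245
grip_force: 8.0
```

```bash
python3 - <<'E'
from h import *
print(robot.observe()["tool_pos"])
D={}
for n in("wrist","side","scene"):
    im,K,p,R,c=cam(n); D[n]=(im[:,:,::-1],K,p,R); np.savez(f"{n}4.npz",im=im,K=K,p=p,R=R)
def crop(n,x,y,w,h,s): return cv2.resize(D[n][0][y:y+h,x:x+w],(w*s,h*s),interpolation=cv2.INTER_CUBIC)
a=crop("wrist",192,150,133,100,3)
b=crop("side",215,170,80,60,5); c=crop("scene",240,160,80,60,5)
cv2.imwrite("pics/m4.png",np.vstack([np.hstack([b,c]),np.hstack([a,np.zeros((300,401,3),np.uint8)])]))
E
```

```text
[ 0.53661621 -0.0589705   0.06480007]
```

View pics/m4.png

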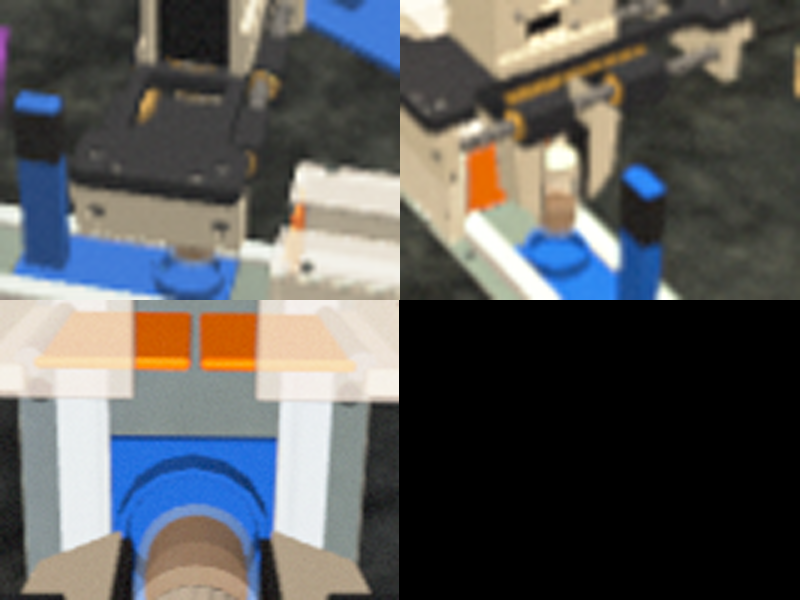

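```bash
python3 - <<'E'
from h import *
d=np.load("wrist4.npz");K,p,R=d["K"],d["p"],d["R"];yaw=-.335
e=np.array([np.cos(yaw),np.sin(yaw)]);n=np.array([-e[1],e[0]]);t=np.array([.5366,-.059])
f=lambda x,y,z:(lambda q:(round(float((q-t)@e)*1e3,1),round(float((q-t)@n)*1e3,1)))(onz(K,p,R,192+x/3,150+(y-300)/3,z)[:2])
print("ring base front (18)",f(195,458,.005),"ring top front(18)",f(195,474,.019))
print("ring sides top",f(118,530,.019),f(273,530,.019))
print("vial bottom front (12.5)",f(196,505,.031),f(196,517,.031))
print("carrier front edge (+? )",f(195,436,.005), "door bottom", f(195,402,.064))
for o in(0,-2,-4): print(o,(proj(K,p,R,[*(t+e*(.0125+o/1e3)),.031])-[192,150])*3+[0,300])
s=np.load("side4.npz");c=np.load("scene4.npz")
g=lambda m,u,v,z:(lambda q:(round(float((q-t)@e)*1e3,1),round(float((q-t)@n)*1e3,1)))(onz(m["K"],m["p"],m["R"],u,v,z)[:2])
print("scene vial bottom",g(c,240+(558-400)/5,160+225/5,.031),"ring",g(c,240+(558-400)/5,160+250/5,.019))
print("side vial x col",g(s,215+192/5,170+258/5,.031),"ring",g(s,215+190/5,170+265/5,.019))
E
```

```text
ring base front (18) (9.8, 0.2) ring top front(18) (11.0, 0.2)
ring sides top (-2.9, 18.0) (-2.8, -17.8)
vial bottom front (12.5) (8.6, 0.0) (5.8, 0.0)
carrier front edge (+? ) (15.4, 0.2) door bottom (41.3, 0.3)
0 [196.08434132 487.9079926 ]
-2 [196.06492566 496.6029063 ]
-4 [196.04563546 505.2416373 ]
scene vial bottom (-5.2, 0.9) ring (-10.7, 4.3)
side vial x col (-1.0, -7.3) ring (-3.5, 0.2)
```

Pocket and vial line up sideways, but the vial is about 3.5 mm too far forward. Vial front edge is at crop (196,505), ring front at (195,474). I'll shift back, lower slightly and recheck.

Call:
step_arm(
  motion=[
    [[-0.06,0,0],0],
    [[-0.06,0,0.05],0],
    [[-0.06,0,0.12],0],
    [[-0.06,0,0.12],0],
  ],
)

```text
time: 7.58
tool_pos: [0.5323, -0.0583, 0.0562]
tool_rot: [3.141, 0.001, -0.336]
contact_force: [-0.3, -0.6, -0.4]
opening: 0.025
grip_force: 8.0
```

```bash
python3 - <<'E'
from h import *
print(robot.observe()["tool_pos"])
D={}
for n in("wrist","side","scene"):
    im,K,p,R,c=cam(n); D[n]=(im[:,:,::-1],K,p,R); np.savez(f"{n}5.npz",im=im,K=K,p=p,R=R)
def crop(n,x,y,w,h,s): return cv2.resize(D[n][0][y:y+h,x:x+w],(w*s,h*s),interpolation=cv2.INTER_CUBIC)
a=crop("wrist",217,190,80,60,5)
b=crop("side",235,205,40,30,10); c=crop("scene",255,185,40,30,10)
cv2.imwrite("pics/m5.png",np.vstack([np.hstack([b,c]),np.hstack([a,np.zeros((300,400,3),np.uint8)])]))
E
```

```text
[ 0.53228435 -0.05829202  0.05622021]
```

View pics/m5.png

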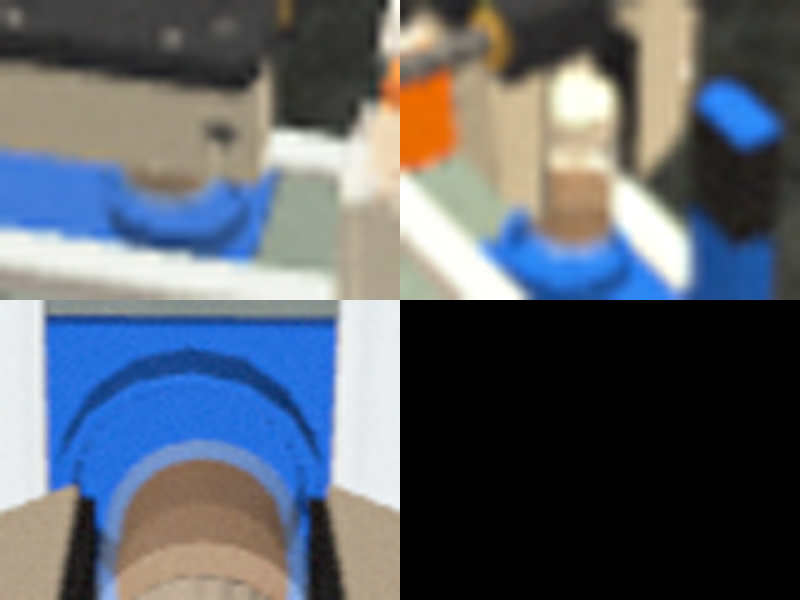

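```bash
python3 - <<'E'
from h import *
d=np.load("wrist5.npz");K,p,R=d["K"],d["p"],d["R"];yaw=-.335
e=np.array([np.cos(yaw),np.sin(yaw)]);n=np.array([e[1],-e[0]]);t=robot.observe()["tool_pos"][:2]
g=lambda m,u,v,z:(lambda q:((q-t)@e*1e3).round(1).item().__str__()+" "+str(((q-t)@n*1e3).round(1)))(onz(m["K"],m["p"],m["R"],u,v,z)[:2])
f=lambda x,y,z:g(d,217+x/5,190+(y-300)/5,z)
print("ring base front 18:",f(190,348,.005)," top front 18:",f(190,375,.019))
print("carrier edges:",f(47,320,.005),f(338,320,.005),"rails",f(47,420,.0135),f(335,420,.0135))
print("vial front 12.5:",f(203,440,.0223)," sides:",f(100,540,.0223),f(308,540,.0223)," brown",f(203,460,.0235),f(118,540,.0235),f(290,540,.0235))
s=np.load("side5.npz");c=np.load("scene5.npz")
sc=lambda x,y,z:g(c,255+(x-400)/10,185+y/10,z)
print("scene vial bottom near edge",sc(575,245,.0223),"cols L/R",sc(540,225,.0223),sc(612,225,.0223),"ring L/R",sc(482,250,.012),sc(650,250,.012))
E
```

```text
ring base front 18: 14.7 -1.5  top front 18: 16.0 -1.4
carrier edges: 18.8 -21.2 18.8 18.9 rails 7.5 -20.7 7.5 18.0
vial front 12.5: 8.3 0.2  sides: -5.9 -13.3 -5.9 14.1  brown 6.1 0.2 -5.3 -10.9 -5.3 11.6
scene vial bottom near edge -9.6 -4.0 cols L/R 2.4 -7.4 -7.8 9.0 ring L/R 12.3 -19.6 -11.9 19.0
```

The vial needs about 1.5 mm forward and 1.5 mm left. Ring apex is at crop (190,375), vial edge at (203,440). I'll correct that, then lower while watching the force.

Call:
step_arm(
  motion=[
    [[0.025,-0.025,0],0],
    [[0.025,-0.025,0],0],
    [[0.025,-0.025,0.06],0],
    [[0.025,-0.025,0.11],0],
    [[0.025,-0.025,0.15],0],
    [[0.025,-0.025,0.15],0],
  ],
)

```text
time: 8.48
tool_pos: [0.5343, -0.0574, 0.0474]
tool_rot: [3.141, 0.001, -0.336]
contact_force: [-0.8, -0.4, -0.0]
opening: 0.0246
grip_force: 8.0
```

```bash
python3 - <<'E'
from h import *
s=robot.observe();print(s["tool_pos"],s["tool_rot"],s["contact_force"],s["torque"])
D={}
for n in("wrist","side","scene"):
    im,K,p,R,c=cam(n); D[n]=(im[:,:,::-1],K,p,R); np.savez(f"{n}6.npz",im=im,K=K,p=p,R=R)
def crop(n,x,y,w,h,s): return cv2.resize(D[n][0][y:y+h,x:x+w],(w*s,h*s),interpolation=cv2.INTER_CUBIC)
a=crop("wrist",217,190,80,60,5)
b=crop("side",235,205,40,30,10); c=crop("scene",255,185,40,30,10)
cv2.imwrite("pics/m6.png",np.vstack([np.hstack([b,c]),np.hstack([a,np.zeros((300,400,3),np.uint8)])]))
E
```

```text
[ 0.53429063 -0.05738963  0.04740818] [ 3.14147224e+00  5.55731988e-04 -3.36270903e-01] [-0.83910478 -0.36284507 -0.01701491] [0.0226542  0.05142515 0.00225207]
```

View pics/m6.png

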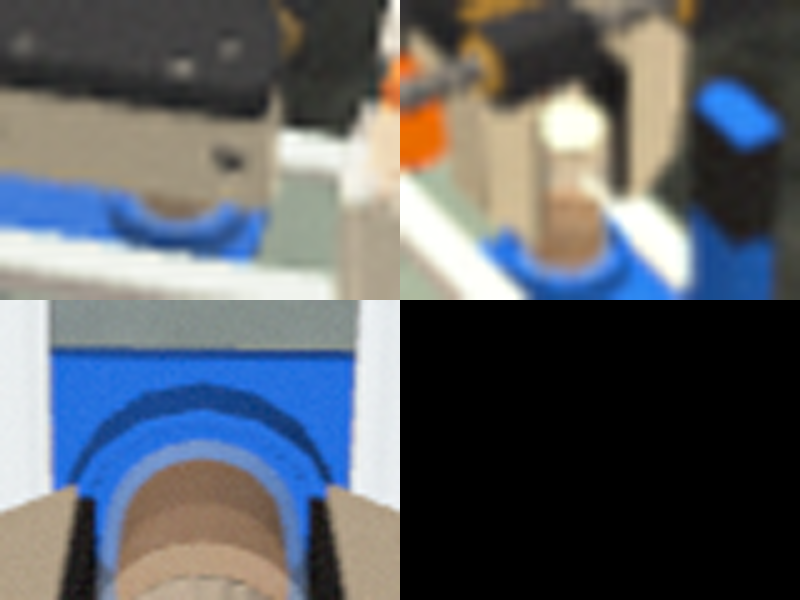

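Vial and ring are now concentric: ring front at crop (203,410), vial edge at (203,440), both near column 203. I'll lower and release.

Call:
step_arm(
  motion=[
    [[0,0,0.03],0],
    [[0,0,0.065],0],
    [[0,0,0.065],0],
  ],
)

```text
time: 9.0
tool_pos: [0.5343, -0.0574, 0.0436]
tool_rot: [3.141, 0.0, -0.336]
contact_force: [0.1, 0.1, -0.8]
opening: 0.0246
grip_force: 8.0
```

```bash
python3 - <<'E'
from h import *
d=np.load("wrist6.npz");K,p,R=d["K"],d["p"],d["R"];yaw=-.336
e=np.array([np.cos(yaw),np.sin(yaw)]);n=np.array([e[1],-e[0]]);t=np.array([.5343,-.0574])
f=lambda x,y,z:(lambda q:((q-t)@e*1e3,(q-t)@n*1e3))(onz(K,p,R,217+x/5,190+(y-300)/5,z)[:2])
print(f(203,384,.005),f(203,410,.019),f(203,440,.0135))
s=robot.observe();print(s["tool_pos"],s["contact_force"])
E
```

```text
(np.float64(13.111864555308545), np.float64(0.2094885227664116)) (np.float64(15.036840775842428), np.float64(0.1798433082248665)) (np.float64(8.661894568047238), np.float64(0.20128130828987126))
[ 0.53433062 -0.05738472  0.04360163] [ 0.11065756  0.06026554 -0.80661363]
```

Call:
step_arm(
  motion=[
    [[0,0,0],0],
    [[0,0,0],0],
    [[0,0,0],0],
    [[0,0,0],0],
    [[0,0,0],0],
  ],
  hand=110,
)

```text
time: 9.62
tool_pos: [0.5345, -0.0574, 0.0438]
tool_rot: [3.141, -0.0, -0.336]
contact_force: [-0.0, 0.3, -0.6]
opening: 0.0519
grip_force: 0.0
```

Call:
step_arm(
  motion=[
    [[0,0,-0.3],0],
    [[0,0,-0.8],0],
    [[0,0,-1.4],0],
    [[0,0,-1.8],0],
    [[0,0,-1.8],0],
  ],
)

```text
time: 10.25
tool_pos: [0.5355, -0.0576, 0.1536]
tool_rot: [-3.141, -0.004, -0.336]
contact_force: [-0.8, -0.1, -0.1]
opening: 0.0519
grip_force: 0.0
```

```bash
python3 - <<'E'
from h import *
yaw=-.336;e=np.array([np.cos(yaw),np.sin(yaw)]);n=np.array([e[1],-e[0]])
im,K,p,R,c=cam("wrist");np.savez("w7.npz",im=im,K=K,p=p,R=R)
pk=np.array([.5343,-.0574])-e*.004; po=pk-e*.074
print("pocket",pk,"post",po)
D={};
for k in("side","scene"): D[k]=cam(k); print(k,proj(*D[k][1:4],[*po,.112]))
a=cv2.resize(im[:,:,::-1],(400,300)); 
c1=cv2.resize(D["side"][0][180:240,200:280,::-1],(400,300),interpolation=cv2.INTER_CUBIC)
c2=cv2.resize(D["scene"][0][165:225,240:320,::-1],(400,300),interpolation=cv2.INTER_CUBIC)
cv2.imwrite("pics/m7.png",np.vstack([np.hstack([c1,c2]),np.hstack([a,cv2.resize(im[150:270,177:337,::-1],(400,300))])]))
s=robot.observe();print(s["opening"]);to(*po,.19)
E
```

```text
pocket [ 0.53052368 -0.05608115] post [ 0.46066168 -0.03168235]
side [221.21991949 189.6219281 ]
scene [289.56597001 195.5682602 ]
0.05221203500075053
shift [-1.292  0.    -0.653] spin 0 | at [ 0.5338 -0.0572  0.1507] [ 3.141e+00  2.000e-03 -3.360e-01]
```

View pics/m7.png

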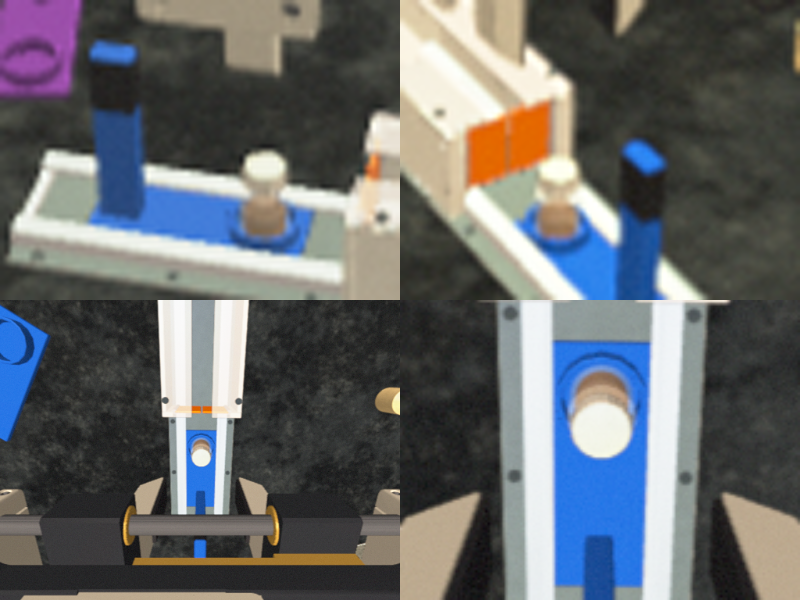

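The vial stands upright in the pocket, side crop (265,200), scene crop (557,195), with the carrier still outside. Next I grip the post.

Call:
step_arm(
  motion=[
    [[-0.6,0,-0.2],0],
    [[-1.28,0,-0.2],0],
    [[-1.28,0,-0.2],0],
    [[-1.28,0,0.3],0],
    [[-1.28,0,0.7],0],
    [[-1.28,0,0.94],0],
    [[-1.28,0,0.94],0],
  ],
)

```text
time: 11.28
tool_pos: [0.4616, -0.0321, 0.0938]
tool_rot: [3.141, 0.003, -0.336]
contact_force: [0.8, 0.0, 0.3]
opening: 0.0524
grip_force: 0.0
```

Call:
step_arm(
  motion=[
    [[0,0,0],0],
    [[0,0,0],0],
    [[0,0,0],0],
    [[0,0,0],0],
    [[0,0,0],0],
    [[0,0,0],0],
  ],
  hand=255,
  squeeze=15,
)

```text
time: 12.02
tool_pos: [0.4621, -0.032, 0.0956]
tool_rot: [-3.142, -0.0, -0.336]
contact_force: [0.3, 0.4, 3.6]
opening: 0.0118
grip_force: 15.0
```

Call:
step_arm(
  motion=[
    [[0.03,0,0],0],
    [[0.08,0,0],0],
    [[0.16,0,0],0],
    [[0.25,0,0],0],
    [[0.34,0,0],0],
    [[0.43,0,0],0],
    [[0.51,0,0],0],
    [[0.57,0,0],0],
    [[0.6,0,0],0],
    [[0.6,0,0],0],
  ],
)

```text
time: 13.28
tool_pos: [0.4959, -0.0439, 0.0956]
tool_rot: [3.141, 0.0, -0.336]
contact_force: [-2.8, 1.5, 5.8]
opening: 0.0119
grip_force: 15.0
```

```bash
python3 - <<'E'
from h import *
yaw=-.336;e=np.array([np.cos(yaw),np.sin(yaw)]);s=robot.observe();t=s["tool_pos"][:2]
h=np.array([.462,-.0318])+e*.1715
print("home est",h,"along",(h-t)@e/.06,"lat",s["contact_force"],s["opening"],s["tool_rot"]); to(*h,.0956)
E
```

```text
home est [ 0.6239099  -0.08834585] along 2.2579312743385302 lat [-2.76272507  1.47351236  5.81150186] 0.0118847092789214 [ 3.14148112e+00  2.74630388e-04 -3.36184015e-01]
shift [ 2.258 -0.005 -0.   ] spin 0 | at [ 0.4959 -0.0439  0.0956] [ 3.141  0.    -0.336]
```

Call:
step_arm(
  motion=[
    [[0.04,0,0],0],
    [[0.1,0,0],0],
    [[0.18,0,0],0],
    [[0.26,0,0],0],
    [[0.34,0,0],0],
    [[0.42,0,0],0],
    [[0.5,0,0],0],
    [[0.58,0,0],0],
    [[0.66,0,0],0],
    [[0.74,0,0],0],
  ],
)

```text
time: 14.52
tool_pos: [0.5377, -0.0585, 0.0956]
tool_rot: [3.141, 0.001, -0.336]
contact_force: [-2.9, 1.3, 5.9]
opening: 0.0122
grip_force: 15.0
```

Call:
step_arm(
  motion=[
    [[0.08,0,0],0],
    [[0.16,0,0],0],
    [[0.24,0,0],0],
    [[0.32,0,0],0],
    [[0.4,0,0],0],
    [[0.48,0,0],0],
    [[0.56,0,0],0],
    [[0.64,0,0],0],
    [[0.7,0,0],0],
    [[0.72,0,0],0],
  ],
)

```text
time: 15.78
tool_pos: [0.5782, -0.0727, 0.0956]
tool_rot: [3.141, 0.001, -0.336]
contact_force: [-4.2, 1.8, 7.3]
opening: 0.0121
grip_force: 15.0
```

Call:
step_arm(
  motion=[
    [[0.06,0,0],0],
    [[0.14,0,0],0],
    [[0.22,0,0],0],
    [[0.3,0,0],0],
    [[0.38,0,0],0],
    [[0.46,0,0],0],
    [[0.52,0,0],0],
    [[0.56,0,0],0],
    [[0.58,0,0],0],
    [[0.58,0,0],0],
  ],
)

```text
time: 17.02
tool_pos: [0.6116, -0.0844, 0.0956]
tool_rot: [3.141, -0.0, -0.336]
contact_force: [-1.1, 0.5, 5.5]
opening: 0.0121
grip_force: 15.0
```

Call:
step_arm(
  motion=[
    [[0.02,0,0],0],
    [[0.04,0,0],0],
    [[0.06,0,0],0],
    [[0.08,0,0],0],
    [[0.1,0,0],0],
    [[0.12,0,0],0],
    [[0.14,0,0],0],
    [[0.16,0,0],0],
    [[0.16,0,0],0],
  ],
)

```text
time: 18.15
tool_pos: [0.6206, -0.0876, 0.0956]
tool_rot: [3.141, 0.0, -0.336]
contact_force: [-1.6, -0.2, 4.9]
opening: 0.0118
grip_force: 15.0
```

Call:
step_arm(
  motion=[
    [[0.015,0,0],0],
    [[0.03,0,0],0],
    [[0.045,0,0],0],
    [[0.06,0,0],0],
    [[0.06,0,0],0],
  ],
)

```text
time: 18.77
tool_pos: [0.6231, -0.0885, 0.0956]
tool_rot: [3.141, 0.002, -0.336]
contact_force: [-5.5, 0.7, 6.6]
opening: 0.0117
grip_force: 15.0
```

Call:
step_arm(
  motion=[
    [[0.02,0,0],0],
    [[0.04,0,0],0],
    [[0.06,0,0],0],
    [[0.06,0,0],0],
  ],
)

```text
time: 19.27
tool_pos: [0.6241, -0.0885, 0.0956]
tool_rot: [3.141, 0.008, -0.336]
contact_force: [-14.7, 5.2, 14.2]
opening: 0.0118
grip_force: 15.0
```

Call:
step_arm(
  motion=[
    [[-0.03,0,0],0],
    [[-0.06,0,0],0],
    [[-0.06,0,0],0],
  ],
)

```text
time: 19.65
tool_pos: [0.6237, -0.0885, 0.0954]
tool_rot: [-3.142, 0.001, -0.336]
contact_force: [-2.9, 1.0, 5.5]
opening: 0.0118
grip_force: 15.0
```

Call:
step_arm(
  motion=[
    [[0,0,0],0],
    [[0,0,0],0],
    [[0,0,0],0],
    [[0,0,0],0],
    [[0,0,0],0],
  ],
  hand=140,
)

```text
time: 20.27
tool_pos: [0.624, -0.0887, 0.0954]
tool_rot: [3.142, -0.0, -0.336]
contact_force: [0.9, -0.5, 0.2]
opening: 0.041
grip_force: 0.0
```

Call:
step_arm(
  motion=[
    [[0,0,-0.2],0],
    [[0,0,-0.6],0],
    [[0,0,-1.2],0],
    [[0,0,-1.8],0],
    [[0,0,-2.2],0],
    [[0,0,-2.2],0],
  ],
)

```text
time: 21.02
tool_pos: [0.625, -0.0889, 0.2304]
tool_rot: [-3.141, -0.006, -0.336]
contact_force: [0.8, 0.4, -0.2]
opening: 0.0414
grip_force: 0.0
```

```bash
python3 - <<'E'
from h import *
s=robot.observe();print(s["time"],s["tool_pos"],s["contact_force"],s["opening"])
h=[.6225,-.088]
for k in("side","scene"):
    im,K,p,R,_=cam(k);hsv=cv2.cvtColor(im,cv2.COLOR_RGB2HSV)
    q=proj(K,p,R,[*h,.112]);x,y=q.astype(int)
    w=hsv[y-15:y+15,x-15:x+15];m=((w[...,0]>100)&(w[...,0]<125)&(w[...,1]>150)&(w[...,2]>120)).astype(np.uint8)
    n,l,st,c=cv2.connectedComponentsWithStats(m)
    for i in range(1,n):
        if st[i,4]>8: u=c[i]+[x-15,y-15];print(k,"pred",q.round(1),"blue",u.round(1),st[i,4],onz(K,p,R,*u,.112).round(4))
    o=(hsv[...,0]>5)&(hsv[...,0]<14)&(hsv[...,1]>215)&(hsv[...,2]>180); a=np.load(f"{k}0.npz")["im"];ha=cv2.cvtColor(a,cv2.COLOR_RGB2HSV)
    oa=(ha[...,0]>5)&(ha[...,0]<14)&(ha[...,1]>215)&(ha[...,2]>180)
    sl=np.s_[170:245,230:300];print(k,"orange px now/start",o[sl].sum(),oa[sl].sum())
E
```

```text
21.025 [ 0.62497537 -0.0889131   0.23037079] [ 0.81714697  0.43086245 -0.16646197] 0.04135266888416804
side pred [293.  198.7] blue [302.2 185.4] 69 [ 0.6554 -0.0409  0.112 ]
side pred [293.  198.7] blue [293.3 199.7] 34 [ 0.6224 -0.0914  0.112 ]
side orange px now/start 0 0
scene pred [252.7 163.1] blue [252.4 163.9] 21 [ 0.6204 -0.0844  0.112 ]
scene pred [252.7 163.1] blue [252.2 176.2] 12 [ 0.5831 -0.0385  0.112 ]
scene orange px now/start 27 128
```

Post is at the end-wall position. Only part of the orange shows in the scene view, so I'll clear the arm and recheck the flaps.

Call:
step_arm(
  motion=[
    [[-0.3,1,-0.3],0],
    [[-0.6,2,-0.3],0],
    [[-1,3,-0.3],0],
    [[-1,4,-0.3],0],
    [[-1,4,-0.3],0],
    [[-1,4,-0.3],0],
  ],
)

```text
time: 21.88
tool_pos: [0.4878, -0.2951, 0.2442]
tool_rot: [-3.14, 0.002, -0.337]
contact_force: [0.1, 0.4, -1.2]
opening: 0.0412
grip_force: 0.0
```

```bash
python3 - <<'E'
from h import *
s=robot.observe();print(s["time"],s["tool_pos"])
im,K,p,R,_=cam("scene");a=np.load("scene0.npz")["im"]
ys,xs=np.s_[180:206:2],np.s_[248:278:2]
for nm,i in(("start",a),("now",im)):
    h=cv2.cvtColor(i,cv2.COLOR_RGB2HSV);m=(h[...,0]>3)&(h[...,0]<16)&(h[...,1]>180)&(h[...,2]>120)
    sl=m[175:215,240:285];n,l,st,c=cv2.connectedComponentsWithStats(sl.astype(np.uint8));print(nm,sl.sum(),st[1:].tolist())
    print("\n".join("".join("#" if v else "." for v in r) for r in m[180:208,245:280]))
E
```

```text
21.875 [ 0.48775052 -0.29511229  0.24418545]
start 171 [[14, 11, 16, 16, 171]]
...................................
...................................
...................................
...................................
...................................
...................................
......................###..........
..................#######..........
.................########..........
..............##.########..........
...........#####.########..........
.........################..........
.........################..........
.........###############...........
.........###############...........
.........###############...........
.........###############...........
.........#############.............
.........###########...............
.........#######...................
.........#####.....................
.........##........................
...................................
...................................
...................................
...................................
...................................
...................................
now 170 [[14,
[... 326 characters left out ...]
######..........
..............##.########..........
...........#####.########..........
.........################..........
.........################..........
.........#######.#######...........
.........###############...........
.........###############...........
.........###############...........
.........#############.............
.........###########...............
.........#######...................
.........#####.....................
.........##........................
...................................
...................................
...................................
...................................
...................................
...................................
```

The flaps match the start picture, so they are shut, and the robot is clear. I'm handing in.

```bash
python3 -c "
from cell import robot
print(robot.hand_in())"
```

```text
the job is handed in; nothing more can be done
None
```

The job is handed in, verdict not shown: the vial stood upright in the pocket before the push, the carrier is at the end wall with its post at the home position, the flaps look shut and the arm is clear; I did not check the vial inside the closed box.

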